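# Push the meal carton home, roll the hot cabinet shut and secure its cover

### The arm

A 6-joint arm with a two-finger parallel gripper is mounted at the origin on a cart in front of the work surface, level with it; the furniture and walls round the work are solid. World frame = base frame: x ahead of the robot, y to its left, z up, the work surface at z = 0. Lengths are in m, angles in rad, forces in N, time in s.
With the tool pointing down it reaches from about 0.35 to 0.875 m from the base axis. Payload 4.2 kg.
Tool frame: the origin (TCP) lies midway between the tips of the shut fingers; the grasp point (between the pads) lies 19 mm behind it; z points along the fingers, y is the line along which they close (so a half turn about z gives the same grasp; the last joint's range is limited). The gripper opens to 87 mm and grips with 3 to 60 N. Pads are 19 mm wide; open, the fingers measure 117 mm over their backs; the gripper's body (75 mm by 190 mm) begins 51 mm behind the grasp point.
Start: joints at [1.542, 0.385, 0.008, 0, -1.194, -0.259], TCP at [0.177, 0.599, 0.223] pointing down, gripper open.
Joint ranges: [-3.14, 3.14], [-1.21, 2.06], [-1.07, 1.41], [-3.16, 2.05], [-2.99, -0.16], [-3.1, 3.1]. Speed limits (rad/s): [2.79, 2.79, 3.14, 3.14, 3.14, 3.14].

### API

Orientations are given as a unit quaternion [x, y, z, w].
In Python, from cell import arm, vision gives the robot as it stands.
- The arm moves only by the tool carry_out, never from a script. Its argument "rows" is a list of rows, each a list of 6 numbers: the shift along the tool's x, y, z in units of 30 mm (1.0 is 30 mm), then the turn, a rotation vector about the tool's x, y, z in degrees. A call has 1 to 20 rows; each row shifts and turns the commanded pose from where the row before left it, along the tool's axes as they then stand; what a row does not reach is not made up. A row lasts 1/12 s, in which the tool goes at most 41.7 mm and 7.16 degrees, less where a joint would pass 70% of its speed; a pose out of reach is approached as far as the arm can. A call is refused whole if a number of a shift passes 1 or a number of a turn 7.16, either way. A call with a gripper value outside its range is refused whole. "claw" is the closure, from -1 (fully open) to 1 (shut), so that 0 is half open, set as the call begins (left out, the last holds). The fingers move at their own pace and stop on an object; the grip force is fixed at half the most. Time passes only in rows, so rows that do not move let the fingers close. It gives the time, the measured TCP pose, the force, the opening and the grip force at its end, in the units of the state.
- arm.get_obs(): the state, without advancing time (a new reading comes with each control period).
- vision.camera(name): name is "side" or "top" or "wrist"; returns a dict with "image" (384x512x3 uint8, red, green, blue), "mtx" (3x3 intrinsics, pixels), "R" (3x3) and "t" (3): a world point X has camera coordinates R X + t; the wrist camera has in their place "mount" (4x4, takes a point from camera to tool coordinates, whose origin is the TCP and whose axes are the flange's). Camera axes: x right, y down, z forward; pixel columns grow to the right and rows downward; lengths in m; the calibration is good to about 2 mm. A picture is of the moment at which its call begins: read the wrist's pose just before it. There is no depth.
- arm.job_done(): hands the job in; it is judged then, once.
The state is a dict: "t": time; "joint_pos": joint angles; "qvel": joint speeds; "effort": joint torques, N m; "position": TCP position; "ee_rot": TCP orientation; "ft_force": force on the tool from outside, world axes, zero at the start; "torque": the same for the moment, N m; "width": finger opening in m; "finger_force": force on a finger pad.
Only numpy, scipy, OpenCV 4.12 (cv2) and the standard library are available. Lean on these libraries where they do the work, as an engineer would, in place of code of your own. Each camera call takes 0.05 s, during which the arm holds its last target. There are 200 camera calls.

### The job

Push the meal carton that sticks out of the roll-top cabinet straight in, squarely against the back stop. Roll the slatted cover fully down, first turning away any red turnbutton that is in the way of its lip, then turn both red turnbuttons fully across the closed lip to secure it. Do not shift or knock over the tin, the steel pot or the dip tub that stand around the cabinet.

Things in the scene. Friction and masses are not known exactly. Their poses are not given: they have to be found in the camera images.
- hot_box: Fixed roll-top hot cabinet (its frame used below, mm). Origin on the worktop under the cover's axis, mid-width; x to its back, y to its left, z up; the open mouth faces -x, toward the robot. Steel base plate: x -200..115, y -150..150, top z 12. End cheeks 4 thick at y +-109, in a half circle of radius 114 about the line x 0, z 20. Rear hood: x > -5, outer radius 119 about that line.
- back_stop (a point): Foot of the front face of the dark stop rail that lies across the base plate (x -20, z 12 in hot_box; rail 8 mm thick, 200 mm wide, 22 mm high). The carton is home when it rests squarely against this face: its centre is then at x -52 mm, y about 0.
- carton_centre (a point): Centre of the loose white meal carton, a closed box 133 x 64 x 60 mm (own x, y, z), 0.1 to 0.4 kg. It stands on the base plate, long side across the mouth (own x along hot_box y, within 0.25 rad), sticking out toward the robot: centre at x -105 to -140 mm in hot_box at the start. It slides freely on the plate.
- cover (a joint): Curved slatted metal cover, 208 mm wide, outer radius 111 mm, turning about the line x 0, z 20 mm of hot_box. 0 = shut, 1.55 rad = fully open; starts 1.3 to 1.5. At q its lip points from that line along (x, z) = (-cos q, sin q). Roll it down by pushing the lip's back (upper) face: about 3 to 5 N; it stays where left. The carton, or a turnbutton beyond about 0.45 rad, blocks its lip.
- lip (a point): Point on the back (upper when shut) face of the cover's flat black front lip, mid-width, 135 mm from the cover's axis: a good place to push. The lip is 6 mm thick, 270 mm wide, and spans 106 to 147 mm from the axis; shut it lies level, its mid-plane at z 20 mm of hot_box. Site axes turn with the cover: z is the normal of this face, -x points outward along the lip.
- button_left (a joint): Left red turnbutton, on an upright pivot. 0 = its bar points to the cabinet's left (+y of hot_box), clear of the lip; 1.57 rad = to the back (+x), square across the shut lip, 3 mm above it. Bar direction at a: (x, y) = (sin a, cos a). Stops at -0.1 and 1.62; starts 0 to 1.15. About 1.5 N at its post turns it; it stays where left. Above about 0.45 it is in the way of the lip.
- button_right (a joint): Right red turnbutton, mirror image of the left: 0 = bar points to the cabinet's right (-y of hot_box), clear; 1.57 rad = to the back (+x), square across the shut lip. Bar direction at a: (x, y) = (sin a, -cos a). Stops, stiffness and starts as the left one.
- pivot_left (a point): Pivot of the left turnbutton at the underside of its bar: x -175, y 100, z 26 mm in hot_box. The bar is 18 mm wide, z 26 to 34 mm, and ends 59 mm from the pivot.
- pivot_right (a point): Pivot of the right turnbutton at the underside of its bar: x -175, y -100, z 26 mm in hot_box. Same bar.
- post_left (a point): Middle (z 46 mm) of the upright round post on the left turnbutton's bar, to push it by: 14 mm diameter, z 34 to 58 mm, 42 mm from the pivot.
- post_right (a point): Middle (z 46 mm) of the upright round post on the right turnbutton's bar: 14 mm diameter, z 34 to 58 mm, 42 mm from the pivot.
- tin: Green food tin, upright, 57 mm diameter, 72 mm high, origin at the centre of its underside, loose. Tin, pot and tub stand in changing order left of, right of and in front of the cabinet. Leave alone.
- steel_pot: Open steel pot, 67 mm diameter, 52 mm high, origin at the centre of its underside, loose. Leave alone. (Another one stands far back, fixed.)
- dip_tub: Green lidded dip tub, 66 x 73 x 37 mm, origin at the centre of its underside, loose. Leave alone.

How it is judged:
On the way, in this order (a step that is already met when the one before it is completed fails the run):
1. carton pushed in, square against the back stop (x of carton_centre in the frame of hot_box above -0.064 m and angle between the x axis of carton_centre and the y axis of hot_box, either way round below 0.15 rad and angle between carton_centre's own z axis and vertical below 0.15 rad), for 0.2 s.
2. cover fully rolled down, carton still home (all of step 1 and value of joint cover below 0.05 rad), for 0.2 s.
3. both turnbuttons across the lip of the shut cover (value of joint cover below 0.05 rad and value of joint each of button_left, button_right above 1.3 rad), for 0.2 s.
At the end, for the whole second after the job is handed in: The carton stands within 12 mm of the back stop and within 0.15 rad of square to it, the cover is within 0.05 rad of fully shut, both turnbuttons are turned at least 1.3 rad (square across the lip is 1.57), and the tin, pot and tub are at rest (all of step 1 and all of step 3 and linear speed of each of tin, steel_pot, dip_tub below 0.02 m/s); the robot touches nothing.
It fails at once if the tin shifted by more than 25 mm or tipped (distance of tin from where it was at the start of the episode above 0.025 m or angle between tin's own z axis and vertical above 0.3 rad).
It fails at once if the steel pot shifted by more than 25 mm or tipped (distance of steel_pot from where it was at the start of the episode above 0.025 m or angle between steel_pot's own z axis and vertical above 0.3 rad).
It fails at once if the dip tub shifted by more than 25 mm or tipped (distance of dip_tub from where it was at the start of the episode above 0.025 m or angle between dip_tub's own z axis and vertical above 0.3 rad).
It also fails if it takes over 72 s, if anything falls off the work surface, if the arm or the gripper's body presses on something with over 40 N, if the wrist force passes 120 N, or if a joint passes its speed limit or range.

## Working session

There is one attempt and no reset: what is moved stays moved. The work goes in short steps, Python scripts to look and compute and a tool call to move; the robot and the scene stay as the last step left them, time stands still between calls to the robot, and variables do not carry over. Pictures are saved under pics/ and viewed, at most 10 in all, crops included, and the job is handed in when it is done.

Besides the shell and the picture viewer there is one more tool, called after "Emit:" by a JSON object that holds its "name" and its "arguments". carry_out: Moves the arm, as the interface text tells. Its arguments: {"type":"object","properties":{"rows":{"type":"array","items":{"type":"array","items":{"type":"number"}}},"claw":{"type":"number"}},"required":["rows"]}

```bash
ls; mkdir -p pics
python3 - <<'E'
from cell import arm, vision
import cv2,numpy as np
print(arm.get_obs())
ims=[]
for n in ("side","top"):
    c=vision.camera(n); cv2.imwrite(f"pics/{n}0.png",c["image"][:,:,::-1]); np.savez(f"{n}0.npz",**c); print(n,c["mtx"].tolist(),c["R"].round(4).tolist(),c["t"].round(4).tolist())
E
```

```text
pics
{'t': 0.0, 'joint_pos': array([ 1.54160627e+00,  3.85527102e-01,  6.62311469e-03, -5.12506196e-04,
       -1.19402173e+00, -2.58610730e-01]), 'qvel': array([-9.65943669e-04, -5.87787572e-04,  9.69072860e-04,  5.74129652e-05,
        1.23697252e-03,  1.19335308e-03]), 'effort': array([-1.37722282e-04, -3.90666890e+01,  1.87405497e+01,  4.22007009e+00,
        1.10024022e-02, -1.88079389e-04]), 'position': array([0.17720336, 0.59871163, 0.22147434]), 'ee_rot': array([ 9.89650042e-01, -1.43497747e-01, -1.14748914e-04,  1.08495877e-03]), 'ft_force': array([-0.49800332, -0.40324909,  0.24933373]), 'torque': array([ 0.00585601, -0.03640474, -0.03104233]), 'finger_force': 0.0, 'width': 0.08726191545240322}
side [[390.972944762343, 0.0, 251.11802492082413], [0.0, 390.972944762343, 183.36247410612762], [0.0, 0.0, 1.0]] [[0.541, -0.841, 0.0031], [-0.5726, -0.371, -0.7311], [0.616, 0.3937, -0.6823]] [-0.233, 0.3392, 0.7163]
top [[468.6513877301341, 0.0, 241.95350480561163], [0.0, 468.6513877301341, 195.89158661103792], [0.0, 0.0, 1.0]] [[-0.2715, -0.9624, -0.0107], [-0.9011, 0.2581, -0.3484], [0.338, -0.085, -0.9373]] [0.1615, 0.4691, 1.2699]
```

View pics/side0.png

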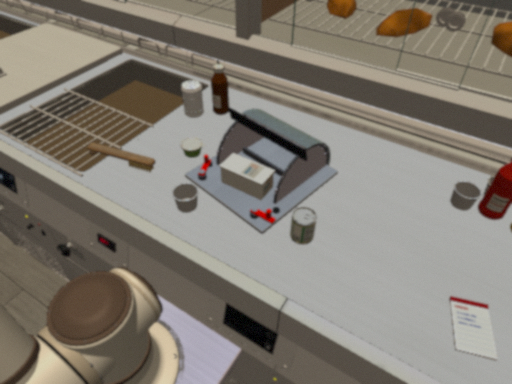

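View pics/top0.png

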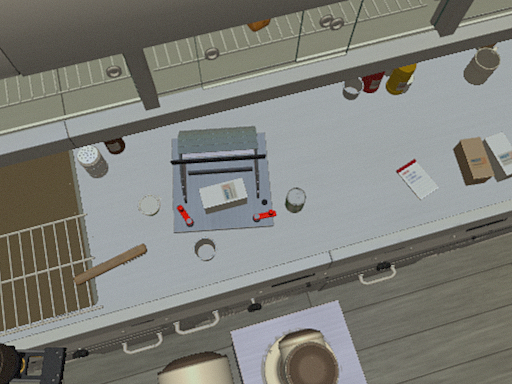

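The side view shows the cabinet around (260,165), with the tin at (303,225), the pot at (185,197) and the tub at (191,147). The top view shows the plate corners near (174,232) and (273,227), and the red buttons at (185,214) and (265,215). Next I'll enlarge both views.

Run:
```python
import cv2,numpy as np
a=cv2.imread("pics/top0.png")[115:265,130:320]; b=cv2.imread("pics/side0.png")[95:250,165:345]
cv2.imwrite("pics/top_c.png",cv2.resize(a,None,fx=4,fy=4,interpolation=cv2.INTER_CUBIC))
cv2.imwrite("pics/side_c.png",cv2.resize(b,(720,600),interpolation=cv2.INTER_CUBIC)) if 155*4<=600 else cv2.imwrite("pics/side_c.png",cv2.resize(b[:150],None,fx=4,fy=4,interpolation=cv2.INTER_CUBIC))
```

```text
(no output)
```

View pics/top_c.png

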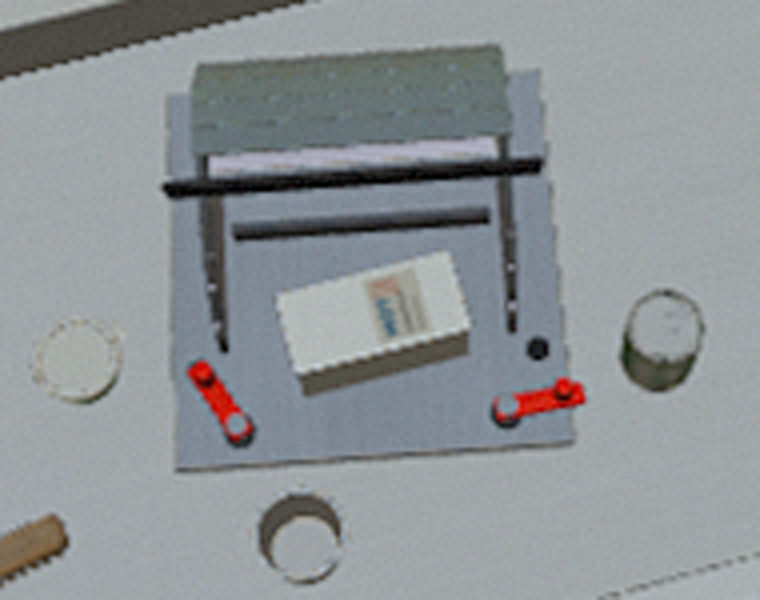

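View pics/side_c.png

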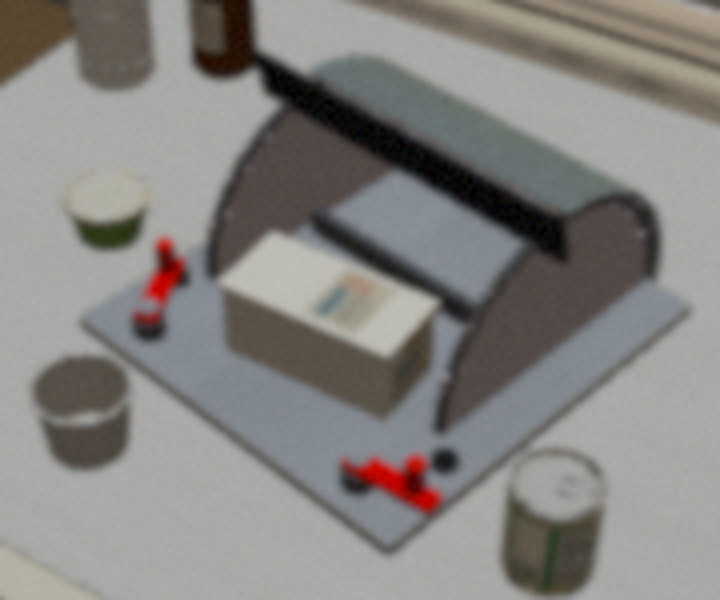

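The enlarged views show the carton yawed, the left button partly turned in, the right button near 0, and the pot in front on the left. Next I'll fit the pose by casting rays.

```bash
cat > h.py <<'E'
import numpy as np, cv2
from scipy.spatial.transform import Rotation as Rn
C={n:np.load(f"{n}0.npz") for n in("top","side")}
OFF={"top":(130,115),"side":(165,95)}
def ray(cam,p):
    c=C[cam]; d=c["R"].T@np.linalg.solve(c["mtx"],[p[0],p[1],1]); return -c["R"].T@c["t"],d
def cast(cam,p,z,crop=True):
    p=np.array(p,float)
    if crop: p=(p+.5)/4-.5+OFF[cam]
    o,d=ray(cam,p); return o+d*(z-o[2])/d[2]
E
python3 - <<'E'
from h import *
loc={"FL":(-.2,.15),"FR":(-.2,-.15),"BR":(.115,-.15),"BL":(.115,.15)}
P={"top":{"FL":(176,470),"FR":(575,441),"BR":(541,70),"BL":(167,95)},"side":{"FL":(82,322),"FR":(388,552),"BR":(692,308)}}
for cams in (["top"],["side"],["top","side"]):
    A=[];B=[]
    for c in cams:
        for k,p in P[c].items(): A.append(loc[k]);B.append(cast(c,p,.012)[:2])
    A=np.array(A);B=np.array(B);a=A-A.mean(0);b=B-B.mean(0)
    th=np.arctan2((a[:,0]*b[:,1]-a[:,1]*b[:,0]).sum(),(a*b).sum()); R=np.array([[np.cos(th),-np.sin(th)],[np.sin(th),np.cos(th)]])
    t=B.mean(0)-R@A.mean(0); print(cams,th,t,((B-A@R.T-t)*1e3).round(1).tolist())
np.savez("pose.npz",th=th,R=R,t=t)
L=lambda p:(R.T@(p[:2]-t)*1e3).round(1)
for n,c,p,z in [("carton c","top",[373,313],.072),("pivL","top",(238,428),.034),("pivR","top",(507,404),.034),("postL","top",(203,372),.058),("postR","top",(566,388),.058),
 ("postLs","side",(165,245),.058),("postRs","side",(416,463),.058),("tin","top",(666,325),.072),("pot","top",(300,525),.052),("tub","top",(78,360),.037),("tins","side",(556,490),.072),("pots","side",(82,385),.052),("tubs","side",(107,198),.037)]:
    w=cast(c,p,z); print(n,L(w),w.round(3))
q=[cast("top",p,.072) for p in((276,295),(450,252),(470,332),(300,375))]
print("carton",[L(x) for x in q])
q=[cast("side",p,.072) for p in((277,232),(441,300),(390,357),(218,283))]
print("carton s",[L(x) for x in q])
# lip angle: top ray at mid lip (world), solve q where tip at 147mm
for c,p in (("top",(354,174)),("side",(415,150))):
  pp=(np.array(p)+.5)/4-.5+OFF[c]; cc=C[c]
  for qq in np.arange(1.2,1.56,.05):
    X=np.array([*(R@[-.147*np.cos(qq),0]+t),.02+.147*np.sin(qq)]); u=cc["mtx"]@(cc["R"]@X+cc["t"]); print(c,round(qq,2),(u[:2]/u[2]-pp).round(1))
E
```

```text
['top'] -0.20509069978278704 [0.63167817 0.0607005 ] [[0.7, -1.0], [1.8, 0.7], [-1.4, -0.4], [-1.0, 0.6]]
['side'] -0.20297049232916786 [0.62706549 0.05609353] [[1.1, -4.7], [1.3, 2.3], [-2.4, 2.5]]
['top', 'side'] -0.20361963162731636 [0.62971685 0.05873237] [[2.9, 1.2], [3.6, 3.0], [0.3, 1.5], [1.1, 2.4], [-1.7, -7.5], [-1.3, -0.5], [-4.9, -0.1]]
carton c [-106.6   -3.3] [0.525 0.077 0.072]
pivL [-175.2  102.3] [0.479 0.194 0.034]
pivR [-171.5  -97.1] [ 0.442 -0.002  0.034]
postL [-138.  124.] [0.52  0.208 0.058]
postR [-170.2 -139.9] [ 0.435 -0.044  0.058]
postLs [-138.8  120.1] [0.518 0.204 0.058]
postRs [-168.5 -141.4] [ 0.436 -0.046  0.058]
tin [-132.1 -216. ] [ 0.457 -0.126  0.072]
pot [-256.7   58.5] [0.39  0.168 0.052]
tub [-114.1  219.6] [0.562 0.297 0.037]
tins [-137.8 -221.1] [ 0.45  -0.13   0.072]
pots [-262.3   57.1] [0.384 0.168 0.052]
tubs [-117.   212.9] [0.558 0.291 0.037]
carton [array([-87.1,  67.1]), array([-62.6, -63. ]), array([-126.7,  -73. ]), array([-150.5,   52.2])]
carton s [array([-86.7,  62.7]), array([-60.8, -63.9]), array([-123.4,  -77.5]), array([-150.9,   51.5])]
top 1.2 [1.  6.3]
top 1.25 [0.8 3.7]
top 1.3 [0.6 1.1]
top 1.35 [ 0.5 -1.5]
top 1.4 [ 0.3 -4. ]
top 1.45 [ 0.1 -6.5]
top 1.5 [-0. -9.]
top 1.55 [ -0.2 -11.4]
side 1.2 [-8.8 -0.8]
side 1.25 [-6.9 -2.7]
side 1.3 [-5.  -4.6]
side 1.35 [-3.1 -6.3]
side 1.4 [-1.2 -7.9]
side 1.45 [ 0.8 -9.4]
side 1.5 [  2.7 -10.8]
side 1.55 [  4.6 -12. ]
```

Estimate: box origin at (0.630, 0.059), yaw −0.204. The carton is at x −106 with yaw of about +0.19, the left button at about 1.0 rad, the right at about 0.1, and the cover at about 1.35. I'll move above the front of the carton with the tool aligned to the box.

Emit:
{"name": "carry_out", "arguments": {"rows": [[0.5,0.5,0,0,0,0],[0.85,0.83,0,0,0,0],[0.88,0.86,0,0,0,0],[0.88,0.86,0,0,0,0],[0.88,0.86,0,0,0,0],[0.88,0.86,0,0,0,0],[0.88,0.86,0,0,0,0],[0.88,0.86,0,0,0,0],[0.88,0.86,0,0,0,0],[0.88,0.86,0,0,0,0],[0.88,0.86,0,0,0,0],[0.88,0.86,0,0,0,0],[0.88,0.86,0,0,0,0],[0.88,0.86,0,0,0,0],[0.88,0.86,0,0,0,0],[0.88,0.86,0,0,0,0],[0.5,0.5,0,0,0,-2.4],[0,0,0,0,0,-2.4],[0,0,0,0,0,0],[0,0,0,0,0,0]], "claw": -1}}

```text
t: 1.77
position: [0.4666, 0.0794, 0.2222]
ee_rot: [0.995, -0.103, -0.0, 0.0]
ft_force: [-0.7, 0.3, -0.5]
width: 0.0873
finger_force: 0.0
```

```bash
cat >> h.py <<'E'
def box():
    d=np.load("pose.npz"); return d["th"],d["R"],d["t"]
def tcp(o):
    th,R,t=box(); p=R.T@(o["position"][:2]-t)*1e3
    M=Rn.from_quat(o["ee_rot"]).as_matrix(); yaw=np.arctan2(M[1,0],M[0,0])-th
    return np.array([*p,o["position"][2]*1e3]).round(1),np.degrees(yaw).round(2),M[:,2].round(3)
E
python3 - <<'E'
from cell import arm, vision
from h import *
o=arm.get_obs(); c=vision.camera("wrist"); cv2.imwrite("pics/w1.png",c["image"][:,:,::-1]); np.savez("w1.npz",**c,p=o["position"],q=o["ee_rot"])
print(o["t"],tcp(o),o["ft_force"]); print(c["mount"].round(3),c["mtx"])
E
```

```text
1.7667 (array([-163.9,  -12.8,  222.2]), np.float64(-0.12), array([-0.001, -0.   , -1.   ])) [-0.69487387  0.27095194 -0.53739025]
[[ 0.    -0.957 -0.29   0.078]
 [ 1.     0.    -0.     0.001]
 [ 0.    -0.29   0.957 -0.162]
 [ 0.     0.     0.     1.   ]] [[325.25941579   0.         252.90322187]
 [  0.         325.25941579 194.07166539]
 [  0.           0.           1.        ]]
```

View pics/w1.png

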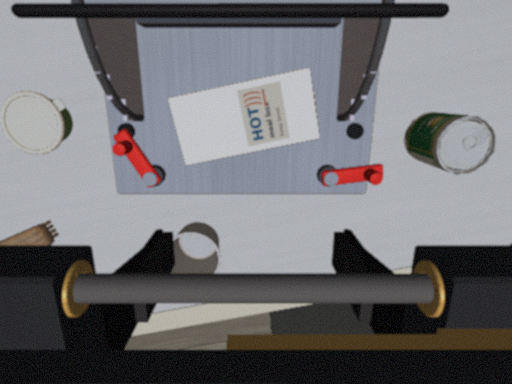

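The wrist view shows the plate's front corners at (118,193) and (363,193), the pivots at (152,177) and (330,178), and the posts at (119,145) and (376,171). I'll cross-check these against the box pose.

```bash
cat >> h.py <<'E'
def wcast(f,p,z):
    d=np.load(f); M=Rn.from_quat(d["q"]).as_matrix(); m=d["mount"]
    o=M@m[:3,3]+d["p"]; r=M@m[:3,:3]@np.linalg.solve(d["mtx"],[p[0],p[1],1]); w=o+r*(z-o[2])/r[2]
    th,R,t=box(); return (R.T@(w[:2]-t)*1e3).round(1)
E
python3 - <<'E'
from h import *
for n,p,z in [("FL",(118,193),.012),("FR",(365,193),.012),("pivL",(152,177),.034),("pivR",(330,178),.034),("postL",(119,145),.058),("postR",(376,172),.058),("railL",(138,22),.034),("railR",(341,22),.034),("c1",(169,98),.072),("c2",(310,68),.072),("c3",(320,138),.072),("c4",(186,165),.072),("pot",(195,245),.052),("tin",(470,143),.072),("tub",(34,122),.037),("lipL",(15,10),.163),("lipR",(447,10),.163)]: print(n,wcast("w1.npz",p,z))
E
```

```text
FL [-197.  147.]
FR [-197.6 -147.9]
pivL [-172.    97.6]
pivR [-173.5  -99.5]
postL [-133.   119.9]
postR [-161.3 -140.4]
railL [-17.5  96.9]
railR [-17.9 -99.7]
c1 [-87.9  62.9]
c2 [-62.4 -65.5]
c3 [-124.7  -78.1]
c4 [-150.6   51.2]
pot [-246.   51.]
tin [-129.8 -221.9]
tub [-111.9  214.4]
lipL [-35.9 129.7]
lipR [ -36.4 -131.9]
```

The measurements agree to 3 mm, so I'll shift the origin about 2.5 mm. Next I'll lower the open fingers in front of the carton and push.

Run:
```python
from h import *
from cell import arm
th,R,t=box(); np.savez("pose.npz",th=th,R=R,t=t+R@[.0025,-.0008]); print(tcp(arm.get_obs()))
```

```text
(array([-166.5,  -11.6,  222.3]), np.float64(-0.07), array([-0.001, -0.   , -1.   ]))
```

Emit:
{"name": "carry_out", "arguments": {"rows": [[-0.39,-0.37,0,0,0,0],[0,0,0.6,0,0,0],[0,0,0.9,0,0,0],[0,0,0.9,0,0,0],[0,0,0.9,0,0,0],[0,0,0.9,0,0,0],[0,0,0.9,0,0,0],[0,0,0.8,0,0,0],[0,0,0,0,0,0],[0,0,0,0,0,0],[0.15,0,0,0,0,0],[0.2,0,0,0,0,0],[0.2,0,0,0,0,0],[0.2,0,0,0,0,0]]}}

```text
t: 2.98
position: [0.481, 0.0887, 0.0468]
ee_rot: [0.995, -0.102, 0.001, -0.001]
ft_force: [-0.3, 1.1, -0.4]
width: 0.0871
finger_force: 0.6
```

Run:
```python
from h import *
from cell import arm
o=arm.get_obs(); print(o["t"],tcp(o),o["ft_force"])
```

```text
2.9833 (array([-1.542e+02,  1.000e-01,  4.680e+01]), np.float64(-0.02), array([ 0.002,  0.001, -1.   ])) [-0.25223413  1.05806656 -0.37050267]
```

Emit:
{"name": "carry_out", "arguments": {"rows": [[0.15,0,0,0,0,0],[0.15,0,0,0,0,0],[0.15,0,0,0,0,0],[0.15,0,0,0,0,0],[0.15,0,0,0,0,0],[0.15,0,0,0,0,0],[0.15,0,0,0,0,0],[0.15,0,0,0,0,0],[0.15,0,0,0,0,0],[0.15,0,0,0,0,0],[0.15,0,0,0,0,0],[0.1,0,0,0,0,0],[0,0,0,0,0,0]]}}

```text
t: 4.07
position: [0.5323, 0.0777, 0.0455]
ee_rot: [0.995, -0.102, 0.001, -0.0]
ft_force: [0.0, -0.1, 1.3]
width: 0.0874
finger_force: 0.0
```

Run:
```python
from h import *
from cell import arm,vision
o=arm.get_obs(); print(o["t"],tcp(o),o["ft_force"])
c=vision.camera("top"); cv2.imwrite("pics/t2.png",cv2.resize(c["image"][115:265,130:320,::-1],None,fx=4,fy=4,interpolation=cv2.INTER_CUBIC))
```

```text
4.0667 (array([-101.8,   -0.3,   45.5]), np.float64(-0.03), array([ 0.001,  0.   , -1.   ])) [ 0.01454893 -0.09527278  1.28607729]
```

View pics/t2.png

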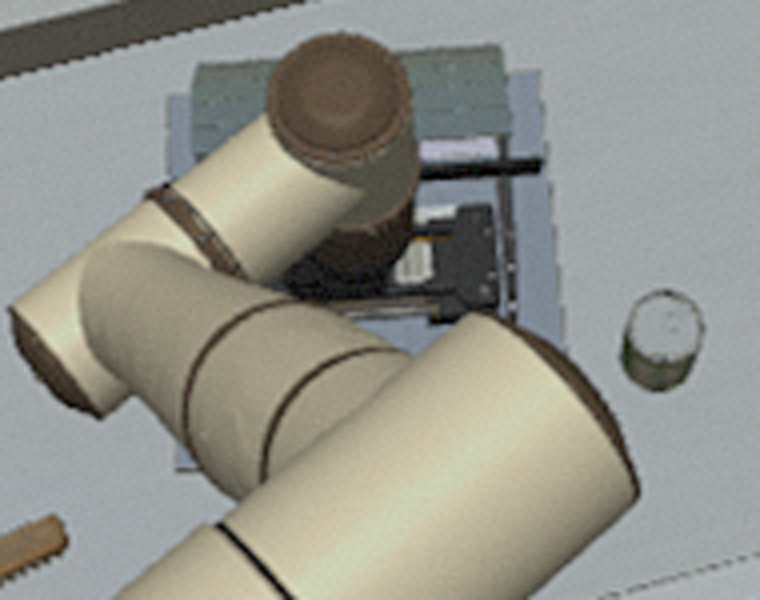

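The arm hides most of the scene, but the gripper is centred between the cheeks and nothing else is disturbed. I'll push gently to contact with the stop.

Emit:
{"name": "carry_out", "arguments": {"rows": [[0.06,0,0,0,0,0],[0.06,0,0,0,0,0],[0.06,0,0,0,0,0],[0.06,0,0,0,0,0],[0.03,0,0,0,0,0],[0,0,0,0,0,0]]}}

```text
t: 4.62
position: [0.5389, 0.076, 0.0456]
ee_rot: [0.995, -0.102, -0.0, 0.0]
ft_force: [-3.8, 0.2, 1.9]
width: 0.087
finger_force: 1.4
```

Run:
```python
from h import *
from cell import arm,vision
o=arm.get_obs(); print(o["t"],tcp(o),o["ft_force"])
```

```text
4.6167 (array([-94.9,  -0.7,  45.6]), np.float64(-0.04), array([-0., -0., -1.])) [-3.76505157  0.23710508  1.89376611]
```

Emit:
{"name": "carry_out", "arguments": {"rows": [[0.05,0,0,0,0,0],[0.05,0,0,0,0,0],[0,0,0,0,0,0],[0,0,0,0,0,0]]}}

```text
t: 4.95
position: [0.5389, 0.0757, 0.0453]
ee_rot: [0.995, -0.102, -0.003, 0.0]
ft_force: [-10.4, 6.1, 6.5]
width: 0.0868
finger_force: 5.6
```

Run:
```python
from h import *
from cell import arm,vision
o=arm.get_obs(); print(o["t"],tcp(o),o["ft_force"])
```

```text
4.95 (array([-94.9,  -0.9,  45.3]), np.float64(-0.08), array([-0.006, -0.   , -1.   ])) [-10.39010116   6.09458701   6.49171032]
```

The carton is home: it stalled at 10 N. I'll retreat, rise, shut the fingers and look.

Emit:
{"name": "carry_out", "arguments": {"rows": [[-0.1,0,0,0,0,0],[-0.3,0,0,0,0,0],[-0.6,0,0,0,0,0],[-0.6,0,0,0,0,0],[-0.6,0,0,0,0,0],[0,0,0,0,0,0],[0,0,-0.5,0,0,0],[0,0,-0.9,0,0,0],[0,0,-0.9,0,0,0],[0,0,-0.9,0,0,0],[0,0,-0.9,0,0,0],[0,0,-0.9,0,0,0],[0,0,-0.9,0,0,0],[0,0,0,0,0,0],[0,0,0,0,0,0]]}}

```text
t: 6.2
position: [0.4789, 0.0893, 0.2244]
ee_rot: [0.995, -0.102, 0.002, -0.002]
ft_force: [0.6, 0.3, -0.9]
width: 0.0871
finger_force: 0.0
```

Emit:
{"name": "carry_out", "arguments": {"rows": [[0,0,0,0,0,0],[0,0,0,0,0,0],[0,0,0,0,0,0]], "claw": 1}}

```text
t: 6.45
position: [0.4769, 0.0885, 0.2213]
ee_rot: [0.995, -0.102, -0.001, 0.001]
ft_force: [0.4, 0.7, 0.5]
width: 0.0743
finger_force: 0.0
```

Run:
```python
from cell import arm, vision
from h import *
o=arm.get_obs(); c=vision.camera("wrist"); cv2.imwrite("pics/w2.png",c["image"][:,:,::-1]); np.savez("w2.npz",**c,p=o["position"],q=o["ee_rot"])
print(o["t"],tcp(o),o["ft_force"],o["width"])
```

```text
6.45 (array([-158.2,   -1. ,  221.3]), np.float64(-0.03), array([-0.002, -0.001, -1.   ])) [0.40934668 0.65093768 0.45772382] 0.07431303182125752
```

View pics/w2.png

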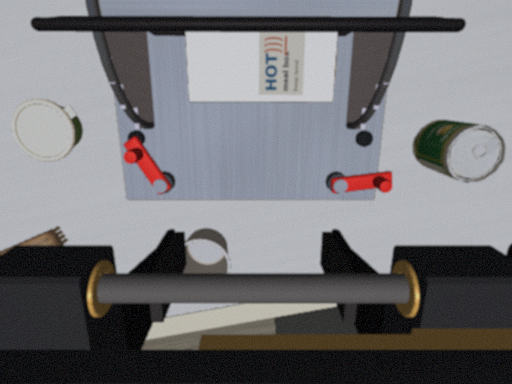

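The carton is square at the stop; its front edge is level at row 101, x 188–336. Next I'll shut the fingers, go inside the left post and push it outward to clear.

Emit:
{"name": "carry_out", "arguments": {"rows": [[0.15,-0.6,0,0,0,0],[0.15,-0.6,0,0,0,0],[0.15,-0.6,0,0,0,0],[0.15,-0.6,0,0,0,0],[0.13,-0.7,0,0,0,0],[0,0,0,0,0,0],[0,0,0,0,0,0],[0,0,0,0,0,0],[0,0,0,0,0,0],[0,0,0,0,0,0],[0,0,0.6,0,0,0],[0,0,0.9,0,0,0],[0,0,0.9,0,0,0],[0,0,0.9,0,0,0],[0,0,0.9,0,0,0],[0,0,0.9,0,0,0],[0,0,0.5,0,0,0],[0,0,0.3,0,0,0],[0,0,0,0,0,0],[0,0,0,0,0,0]]}}

```text
t: 8.17
position: [0.5181, 0.1754, 0.046]
ee_rot: [0.995, -0.102, 0.0, -0.0]
ft_force: [0.8, -0.1, 0.5]
width: 0.0005
finger_force: 0.0
```

Run:
```python
from h import *
from cell import arm
o=arm.get_obs(); print(o["t"],tcp(o),o["ft_force"],o["width"])
print([wcast("w2.npz",p,z) for p,z in (((132,156),.058),((385,184),.058),((164,183),.034),((339,184),.034))])
```

```text
8.1667 (array([-135.4,   92.5,   46. ]), np.float64(-0.02), array([ 0.001,  0.   , -1.   ])) [ 0.84041849 -0.06602438  0.51353516] 0.0005207071024439589
[array([-138.6,  119.4]), array([-168.1, -139.2]), array([-173.2,   96.1]), array([-174.6,  -98.2])]
```

Emit:
{"name": "carry_out", "arguments": {"rows": [[0,0,0.1,0,0,0],[0,-0.15,0,0,0,0],[0,-0.15,0,0,0,0],[0,-0.2,0,0,0,0],[-0.05,-0.2,0,0,0,0],[-0.07,-0.2,0,0,0,0],[-0.1,-0.1,0,0,0,0],[-0.15,-0.1,0,0,0,0],[-0.15,-0.1,0,0,0,0],[-0.15,-0.1,0,0,0,0],[0,0,0,0,0,0]]}}

```text
t: 9.08
position: [0.5026, 0.2151, 0.0421]
ee_rot: [0.995, -0.101, -0.003, 0.004]
ft_force: [-5.2, -8.3, 5.1]
width: 0.0007
finger_force: 4.1
```

Run:
```python
from h import *
from cell import arm
o=arm.get_obs(); print(o["t"],tcp(o),o["ft_force"],o["width"])
```

```text
9.0833 (array([-158.6,  128.2,   42.1]), np.float64(0.02), array([-0.007, -0.007, -1.   ])) [-5.23668595 -8.31478952  5.08361822] 0.0006527689207139131
```

Emit:
{"name": "carry_out", "arguments": {"rows": [[0.15,0.2,0,0,0,0],[0.15,0.2,0,0,0,0],[0,0,-0.6,0,0,0],[0,0,-0.9,0,0,0],[0,0,-0.9,0,0,0],[0,0,-0.9,0,0,0],[0,0,-0.9,0,0,0],[0,0,-0.9,0,0,0],[0,0,-0.9,0,0,0],[0,0,0,0,0,0],[-0.2,0.9,0,0,0,0],[-0.2,0.9,0,0,0,0],[0,0.9,0,0,0,0],[0,0.9,0,0,0,0],[0,0.2,0,0,0,0],[0,0,0,0,0,0],[0,0,0,0,0,0]]}}

```text
t: 10.5
position: [0.4783, 0.0953, 0.2229]
ee_rot: [0.995, -0.102, 0.001, -0.001]
ft_force: [0.1, 0.3, -0.3]
width: 0.0004
finger_force: 0.0
```

```bash
cat >> h.py <<'E'
def buttons(f):
    d=np.load(f); hsv=cv2.cvtColor(d["image"],cv2.COLOR_RGB2HSV)
    m=(((hsv[...,0]<8)|(hsv[...,0]>172))&(hsv[...,1]>170)&(hsv[...,2]>90)).astype(np.uint8)
    n,l,s,c=cv2.connectedComponentsWithStats(m); out=[]
    for i in range(1,n):
        if s[i,4]<60: continue
        p=np.argwhere(l==i)[:,::-1]; w=np.array([wcast(f,q,.036) for q in p])
        out.append((s[i,4],w.mean(0).round(1),cv2.minAreaRect(w.astype(np.float32))))
    return out
E
python3 - <<'E'
from cell import arm, vision
from h import *
o=arm.get_obs(); c=vision.camera("wrist"); np.savez("w3.npz",**c,p=o["position"],q=o["ee_rot"])
print(o["t"],tcp(o),o["ft_force"],o["width"])
for f in("w2.npz","w3.npz"):
  for b in buttons(f): print(f,b)
E
```

```text
10.5 (array([-158.2,    6. ,  222.9]), np.float64(-0.06), array([ 0.002,  0.001, -1.   ])) [ 0.13009216  0.34388092 -0.25670537] 0.00035359514424339366
w2.npz (np.int32(731), array([-147.1,  116.2]), ((-154.64779663085938, 115.3858413696289), (66.30223083496094, 25.571712493896484), 30.83916664123535))
w2.npz (np.int32(575), array([-171. , -130.3]), ((-173.79434204101562, -127.07379913330078), (21.509870529174805, 53.683650970458984), 6.403201103210449))
w3.npz (np.int32(581), array([-170.8,  132.3]), ((-173.4176483154297, 129.4261932373047), (52.96201705932617, 21.08434295654297), 83.97732543945312))
w3.npz (np.int32(579), array([-171.1, -130.4]), ((-171.60000610351562, -127.45000457763672), (55.30000305175781, 20.599990844726562), 90.0))
```

Both buttons are now at about 0.1 rad, clear of the lip. Next I'll go behind the lip at the top.

Emit:
{"name": "carry_out", "arguments": {"rows": [[0.4,0.2,0,0,0,0],[0.7,0,0,0,0,0],[0.8,0,0,0,0,0],[0.8,0,0,0,0,0],[0.8,0,0,0,0,0],[0.8,0,0,0,0,0],[0.7,0,0,0,0,0],[0.43,0,0,0,0,0],[0,0,0,0,0,0],[0,0,0.5,0,0,0],[0,0,0.6,0,0,0],[0,0,0.6,0,0,0],[0,0,0.6,0,0,0],[0,0,0,0,0,0],[0,0,0,0,0,0]]}}

```text
t: 11.8
position: [0.6352, 0.0568, 0.1527]
ee_rot: [0.995, -0.101, -0.001, 0.001]
ft_force: [0.1, 0.3, 1.8]
width: 0.0001
finger_force: 0.0
```

Run:
```python
from h import *
from cell import arm
o=arm.get_obs(); print(o["t"],tcp(o),o["ft_force"],o["width"])
q=np.radians([80,70,60,50,40,30,20,10,5,0,-2]); rho=np.interp(q,[0,1.4],[147,132])
T=np.c_[-rho*np.cos(q)+3*np.sin(q)+9.5,20+rho*np.sin(q)+3*np.cos(q)]; print(np.c_[np.degrees(q),rho,T].round(1)); print((np.diff(T,axis=0)/30).round(2).tolist())
```

```text
11.8 (array([  3.3,  -0. , 152.7]), np.float64(0.05), array([-0.002, -0.001, -1.   ])) [0.05323082 0.29459884 1.84063789] 5.48532652189347e-05
[[  80.   132.   -10.5  150.6]
 [  70.   133.9  -33.5  146.9]
 [  60.   135.8  -55.8  139.1]
 [  50.   137.7  -76.7  127.4]
 [  40.   139.5  -95.5  112. ]
 [  30.   141.4 -111.4   93.3]
 [  20.   143.3 -124.1   71.8]
 [  10.   145.1 -132.9   48.2]
 [   5.   146.1 -135.7   35.7]
 [   0.   147.  -137.5   23. ]
 [  -2.   147.  -137.5   17.9]]
[[-0.77, -0.12], [-0.74, -0.26], [-0.7, -0.39], [-0.63, -0.51], [-0.53, -0.62], [-0.42, -0.72], [-0.29, -0.79], [-0.09, -0.41], [-0.06, -0.42], [-0.0, -0.17]]
```

Emit:
{"name": "carry_out", "arguments": {"rows": [[-0.23,0,0.03,0,0,0],[-0.23,0,0.04,0,0,0],[-0.38,0,0.06,0,0,0],[-0.39,0,0.06,0,0,0],[-0.37,0,0.13,0,0,0],[-0.37,0,0.13,0,0,0],[-0.35,0,0.2,0,0,0],[-0.35,0,0.2,0,0,0],[-0.31,0,0.25,0,0,0],[-0.32,0,0.26,0,0,0]]}}

```text
t: 12.63
position: [0.5407, 0.0769, 0.1147]
ee_rot: [0.995, -0.101, 0.004, -0.001]
ft_force: [5.1, -1.0, -1.2]
width: 0.0003
finger_force: 2.1
```

Run:
```python
from h import *
from cell import arm
o=arm.get_obs(); print(o["t"],tcp(o),o["ft_force"],o["width"])
```

```text
12.6333 (array([-93.3,   0.6, 114.7]), np.float64(0.04), array([ 0.008,  0.002, -1.   ])) [ 5.134351   -1.03953906 -1.20942407] 0.00031879271778224817
```

Emit:
{"name": "carry_out", "arguments": {"rows": [[-0.26,0,0.31,0,0,0],[-0.27,0,0.31,0,0,0],[-0.21,0,0.36,0,0,0],[-0.21,0,0.36,0,0,0],[-0.15,0,0.39,0,0,0],[-0.14,0,0.4,0,0,0],[-0.09,0,0.41,0,0,0],[0,0,0,0,0,0]]}}

```text
t: 13.3
position: [0.498, 0.0841, 0.036]
ee_rot: [0.995, -0.102, -0.001, 0.0]
ft_force: [-0.9, -0.4, -0.1]
width: 0.0006
finger_force: 0.0
```

Run:
```python
from h import *
from cell import arm
o=arm.get_obs(); print(o["t"],tcp(o),o["ft_force"],o["width"])
```

```text
13.3 (array([-136.6,   -1. ,   36. ]), np.float64(-0.02), array([-0.002, -0.001, -1.   ])) [-0.93369797 -0.4344664  -0.09980689] 0.0005838692631562742
```

Run:
```python
from h import *
from cell import vision
c=vision.camera("side"); cv2.imwrite("pics/s3.png",cv2.resize(c["image"][95:245,165:345,::-1],None,fx=4,fy=4,interpolation=cv2.INTER_CUBIC))
```

```text
(no output)
```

View pics/s3.png

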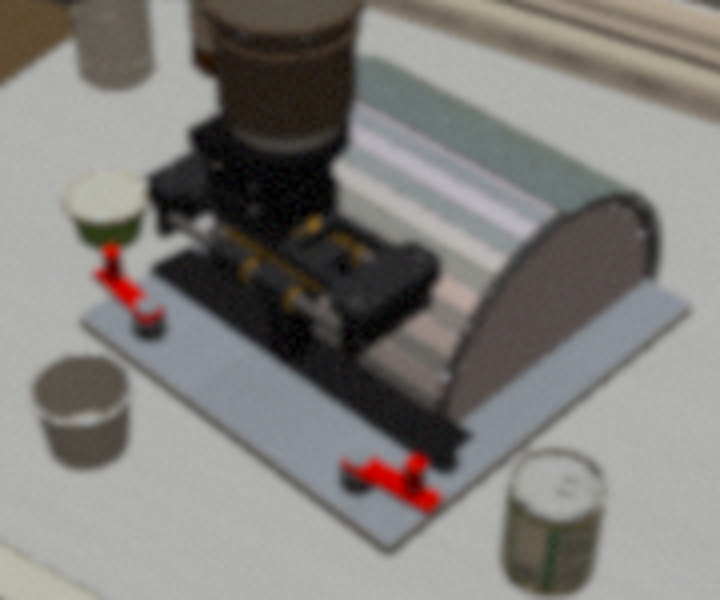

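The cover is almost shut with the finger above the lip, and both buttons point outward. I'll push down to the end.

Emit:
{"name": "carry_out", "arguments": {"rows": [[0.05,0,0.15,0,0,0],[0,0,0.15,0,0,0],[0,0,0.1,0,0,0],[0,0,0.08,0,0,0],[0,0,0,0,0,0]]}}

```text
t: 13.77
position: [0.5022, 0.0843, 0.0236]
ee_rot: [0.995, -0.101, 0.001, -0.0]
ft_force: [-2.3, 0.5, 9.5]
width: 0.0004
finger_force: 5.0
```

Run:
```python
from h import *
from cell import arm
o=arm.get_obs(); print(o["t"],tcp(o),o["ft_force"],o["width"])
```

```text
13.7667 (array([-132.5,    0. ,   23.6]), np.float64(0.03), array([ 0.002,  0.   , -1.   ])) [-2.28894511  0.53616671  9.47800842] 0.00043648383444792665
```

Emit:
{"name": "carry_out", "arguments": {"rows": [[0,0,0.03,0,0,0],[0,0,0,0,0,0],[0,0,0,0,0,0],[0,0,-0.3,0,0,0],[0,0,-0.9,0,0,0],[0,0,-0.9,0,0,0],[0,0,-0.9,0,0,0],[0,0,-0.9,0,0,0],[-0.25,-0.6,0,0,0,0],[-0.4,-0.8,0,0,0,0],[-0.4,-0.8,0,0,0,0],[-0.4,-0.9,0,0,0,0],[-0.4,-0.9,0,0,0,0],[-0.4,-0.87,0,0,0,0],[0,0,0,0,0,0],[0,0,0,0,0,0]]}}

```text
t: 15.1
position: [0.4642, 0.2417, 0.1382]
ee_rot: [0.995, -0.101, -0.0, 0.0]
ft_force: [0.5, 0.1, -0.3]
width: 0.0005
finger_force: 0.0
```

Run:
```python
from h import *
from cell import arm
o=arm.get_obs(); print(o["t"],tcp(o),o["ft_force"],o["width"])
```

```text
15.1 (array([-201.6,  146.6,  138.2]), np.float64(0.11), array([-0., -0., -1.])) [ 0.47175857  0.14409957 -0.29905091] 0.00046475526154626405
```

Emit:
{"name": "carry_out", "arguments": {"rows": [[0,0,0.5,0,0,0],[0,0,0.9,0,0,0],[0,0,0.9,0,0,0],[0,0,0.6,0,0,0],[0,0,0.27,0,0,0],[0,0,0,0,0,0],[0.2,-0.1,0,0,0,0],[0.2,0,0,0,0,0],[0.2,0,0,0,0,0],[0.27,0,0,0,0,0],[0.27,0,0,0,0,0],[0.26,0,0,0,0,0],[0.12,0.14,0,0,0,0],[0.12,0.14,0,0,0,0],[0.12,0.15,0,0,0,0],[0.11,0.18,0,0,0,0],[0.11,0.18,0,0,0,0],[0.11,0.17,0,0,0,0],[0,0.05,0,0,0,0],[0,0,0,0,0,0]]}}

```text
t: 16.77
position: [0.5198, 0.1999, 0.043]
ee_rot: [0.995, -0.102, -0.001, 0.001]
ft_force: [-0.2, 0.6, 0.2]
width: 0.0006
finger_force: 0.2
```

Run:
```python
from h import *
from cell import arm
o=arm.get_obs(); print(o["t"],tcp(o),o["ft_force"],o["width"])
```

```text
16.7667 (array([-138.7,  116.8,   43. ]), np.float64(-0.09), array([-0.002, -0.001, -1.   ])) [-0.15741241  0.57677407  0.23500956] 0.0006056589289344717
```

Emit:
{"name": "carry_out", "arguments": {"rows": [[0,-0.2,0,0,0,0],[0,0,-0.6,0,0,0],[0,0,-0.9,0,0,0],[0,0,-0.9,0,0,0],[0,0,-0.9,0,0,0],[0,0,-0.9,0,0,0],[0,0,-0.9,0,0,0],[0,0,-0.9,0,0,0],[-0.2,0.8,0,0,0,0],[-0.2,0.9,0,0,0,0],[-0.2,0.9,0,0,0,0],[-0.1,0.9,0,0,0,0],[0,0.5,0,0,0,0],[0,0,0,0,0,0],[0,0,0,0,0,0]]}}

```text
t: 18.02
position: [0.4767, 0.0935, 0.2231]
ee_rot: [0.995, -0.102, -0.0, 0.0]
ft_force: [-0.2, -0.9, 0.2]
width: 0.0004
finger_force: 0.0
```

Run:
```python
from cell import arm, vision
from h import *
o=arm.get_obs(); c=vision.camera("wrist"); np.savez("w4.npz",**c,p=o["position"],q=o["ee_rot"]); cv2.imwrite("pics/w4.png",c["image"][:,:,::-1])
print(o["t"],tcp(o),o["ft_force"],o["width"])
for b in buttons("w4.npz"): print(b)
```

```text
18.0167 (array([-159.4,    3.9,  223.1]), np.float64(-0.07), array([-0., -0., -1.])) [-0.23571887 -0.88465517  0.2265286 ] 0.00036491667251477175
(np.int32(797), array([-141. ,   98.8]), ((-144.52490234375, 100.98992919921875), (23.674850463867188, 57.6270866394043), 85.93367004394531))
(np.int32(617), array([-170.9, -131. ]), ((-173.6071319580078, -126.81356811523438), (20.995691299438477, 53.87089920043945), 6.404297351837158))
```

View pics/w4.png

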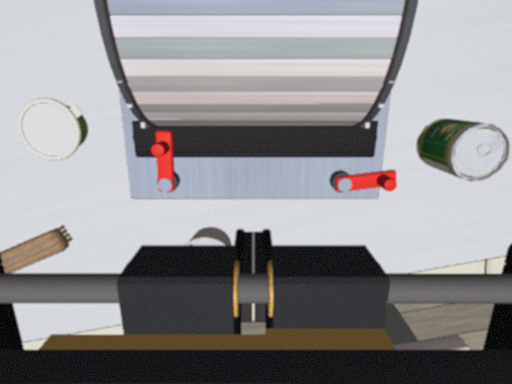

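The left button is square across the lip: its bar runs straight from (166,183) to (163,133), and the lip lies flat. I'll mirror the push for the right button.

Emit:
{"name": "carry_out", "arguments": {"rows": [[-0.2,0.7,0,0,0,0],[-0.3,0.9,0,0,0,0],[-0.3,0.9,0,0,0,0],[-0.3,0.9,0,0,0,0],[-0.3,0.9,0,0,0,0],[0,0.73,0,0,0,0],[0,0,0,0,0,0],[0,0,0.6,0,0,0],[0,0,0.9,0,0,0],[0,0,0.9,0,0,0],[0,0,0.6,0,0,0],[0,0,0,0,0,0],[0,0,0,0,0,0]]}}

```text
t: 19.15
position: [0.4056, -0.0448, 0.1327]
ee_rot: [0.995, -0.101, -0.001, 0.001]
ft_force: [0.6, -0.4, 1.0]
width: 0.0007
finger_force: 0.0
```

Run:
```python
from h import *
from cell import arm
o=arm.get_obs(); print(o["t"],tcp(o),o["ft_force"],o["width"])
```

```text
19.15 (array([-201. , -145.9,  132.7]), np.float64(0.06), array([-0.002, -0.001, -1.   ])) [ 0.58873949 -0.35026718  1.00857069] 0.0007479021594982412
```

Emit:
{"name": "carry_out", "arguments": {"rows": [[0,0,0.5,0,0,0],[0,0,0.9,0,0,0],[0,0,0.9,0,0,0],[0,0,0.5,0,0,0],[0,0,0.2,0,0,0],[0,0,0,0,0,0],[0.2,0.1,0,0,0,0],[0.2,0,0,0,0,0],[0.2,0,0,0,0,0],[0.27,0,0,0,0,0],[0.27,0,0,0,0,0],[0.26,0,0,0,0,0],[0.12,-0.14,0,0,0,0],[0.12,-0.14,0,0,0,0],[0.12,-0.15,0,0,0,0],[0.11,-0.18,0,0,0,0],[0.11,-0.18,0,0,0,0],[0.11,-0.17,0,0,0,0],[0,-0.08,0,0,0,0],[0,0,0,0,0,0]]}}

```text
t: 20.82
position: [0.4729, -0.03, 0.0431]
ee_rot: [0.995, -0.102, 0.0, -0.0]
ft_force: [-0.2, -0.3, -0.4]
width: 0.0006
finger_force: 0.0
```

Run:
```python
from h import *
from cell import arm
o=arm.get_obs(); print(o["t"],tcp(o),o["ft_force"],o["width"])
```

```text
20.8167 (array([-138.2, -117.8,   43.1]), np.float64(-0.0), array([ 0.001,  0.   , -1.   ])) [-0.21162056 -0.32585747 -0.44240945] 0.0005918675198938656
```

Back off, rise and check.

Emit:
{"name": "carry_out", "arguments": {"rows": [[0,0.2,0,0,0,0],[0,0,-0.6,0,0,0],[0,0,-0.9,0,0,0],[0,0,-0.9,0,0,0],[0,0,-0.9,0,0,0],[0,0,-0.9,0,0,0],[0,0,-0.9,0,0,0],[0,0,-0.9,0,0,0],[-0.2,-0.8,0,0,0,0],[-0.2,-0.9,0,0,0,0],[-0.2,-0.9,0,0,0,0],[-0.1,-0.9,0,0,0,0],[0,-0.5,0,0,0,0],[0,0,0,0,0,0],[0,0,0,0,0,0]]}}

```text
t: 22.07
position: [0.4741, 0.0856, 0.2227]
ee_rot: [0.995, -0.101, -0.001, 0.0]
ft_force: [0.5, 0.2, -0.4]
width: 0.0005
finger_force: 0.0
```

Run:
```python
from cell import arm, vision
from h import *
o=arm.get_obs(); c=vision.camera("wrist"); np.savez("w5.npz",**c,p=o["position"],q=o["ee_rot"]); cv2.imwrite("pics/w5.png",c["image"][:,:,::-1])
print(o["t"],tcp(o),o["ft_force"],o["width"])
for b in buttons("w5.npz"): print(b)
```

```text
22.0667 (array([-160.3,   -4.4,  222.7]), np.float64(0.06), array([-0.001, -0.   , -1.   ])) [ 0.52777286  0.1617327  -0.41998473] 0.00045194389936784024
(np.int32(810), array([-141. ,   98.8]), ((-144.90225219726562, 101.41667175292969), (24.752845764160156, 57.745853424072266), 88.18888854980469))
(np.int32(810), array([-141.4, -101.1]), ((-145.42428588867188, -103.01860046386719), (24.44300079345703, 56.76707458496094), 85.16764068603516))
```

View pics/w5.png

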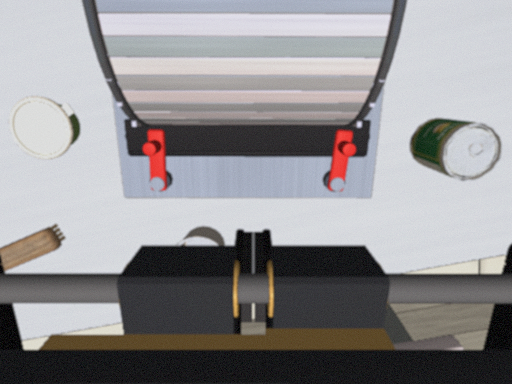

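The view shows both bars across the flat lip: left from (157,184) to (156,132), right from (337,184) to (344,133), about 1.45 rad or more. The tin, tub and pot are undisturbed, so I'm handing in.

```bash
python3 -c "
from cell import arm
print(arm.job_done())"
```

```text
the job is handed in; nothing more can be done
None
```

The carton is square against the back stop, the cover is fully down with both turnbuttons across the lip, and the tin, pot and tub were left alone; I handed the job in at about 22 s, with no verdict shown.

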